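Unlock the coin gauge's eccentric cam and push the slide home

TASK

Ready the coin gauge for a measurement by pushing alone, lifting nothing: first, while the blue slide is still back, push the red lever round with a fingertip until the eccentric cam is at its low point, the lever lying between the two white ticks on the base. Then push the blue slide forward by its upright plate, all the way home, so that it takes the copper coin along its lane to the stop under the measuring spindle. Do not touch the coin itself, and leave the things standing around the gauge where they are.

Things in the scene. Friction and masses are not known exactly. Their poses are not given: they have to be found in the camera images.
- gauge: Fixed brass gauge base, 235 x 210 x 16 mm (own x -112 to 122, y -110 to 100 mm). Origin on the shelf surface; x = the slide's forward direction, away from the robot, turned up to 0.3 rad; z up. Steel measuring head with brass knob fills x 7 to 33, y 34 to 94 mm up to z 93 mm: keep clear. Coin lane along x centred on y = 47 mm, 41 mm wide, walls 6 mm high, floor at z 16 mm.
- slide (a joint): Forward travel of the blue follower slide along the gauge's x, m: 0 fully back, 0.050 fully home (hard stop). Stays where it is left; about 2.5 N moves it. With the cam not near its low point the cam disc blocks it short of home.
- push_face (a point): Middle of the rear face (looking to the gauge's -x) of the blue slide's upright push plate, the face to push. Plate 60 mm wide along the gauge's y, 8 mm thick, 32 to 76 mm above the shelf; this point is 62 mm above the shelf and moves with the slide. Free space behind it above the base.
- cam (a joint): Angle of the eccentric cam, rad: 0 at its low point (lever between the white ticks), positive anticlockwise seen from above. Starts at 1.1 to 2.3; hard stops at -0.6 and 2.6, none at 0. Stays where it is left; friction 0.3 N m (5.5 N at the lever post). Push the post clockwise seen from above to bring it to 0.
- cam_pivot (a point): Point on the cam's vertical turning axis, 31 mm above the shelf. The steel cam disc (60 mm across, its centre 14 mm off this axis, top 30 mm above the shelf) turns about it.
- lever_post (a point): Centre of the upright red round post at the end of the cam's red lever arm, 12 mm in diameter, 55 mm from the cam's axis, from the arm's top (38 mm above the shelf) to 79 mm; this point is 60 mm above the shelf. Moves with the cam.
- low_mark (a point): Point on the base plate (16 mm above the shelf) midway between two white ticks on a dark field (each 4 x 24 mm, 24 mm apart); with the cam at its low point the lever post is straight above it. It lies to the gauge's -y side of the pivot.
- coin: Loose copper coin, 38 mm across, 4 mm thick, 30 g, lying flat in the coin lane ahead of the slide's pusher. Origin at the centre of its underside.
- coin_spot (a point): Point on the lane floor straight below the measuring spindle, where the coin's centre comes when the slide is home.
- hopper: Grey steel coin hopper bin, open, 100 x 130 x 75 mm, loose bystander. Origin at the centre of its underside.
- flip0: Lowest of three stacked red plastic coin flip holders, each 66 x 66 x 8 mm, loose bystanders. Origin at the centre of its underside.
- flip1: Middle red flip holder of the stack.
- flip2: Top red flip holder of the stack.
- punch: Dark iron coin punch block, 60 x 60 x 40 mm with a 22 mm steel boss to 62 mm height, loose bystander. Origin at the centre of its underside.
- loupe: Heavy white ceramic loupe base, 72 mm across, 66 mm high, loose bystander. Origin at the centre of its underside.
- tube: Coin tube with blue cap, 36 mm across, 70 mm high, loose bystander. Origin at the centre of its underside.
Not all that is in view belongs to the job. What is shaped like the coin but turquoise is not meant.

How it is judged:
On the way, in this order (a step that is already met when the one before it is completed fails the run):
1. the cam is at its low point, the slide still back (value of joint cam between -0.3 and 0.3 rad and value of joint slide below 0.02 m), for 0.2 s.
2. the slide is fully home with the coin under the spindle (value of joint slide above 0.047 m and horizontal distance between coin and coin_spot below 0.004 m), for 0.2 s.
At the end, for the whole second after the job is handed in: The cam is within 0.3 rad of its low point, the slide within 3 mm of fully home, and the coin lies flat and at rest on the lane floor within 4 mm of the spot under the spindle (all of step 2 and value of joint cam between -0.3 and 0.3 rad and z of coin in the frame of gauge below 0.0185 m and angle between coin's own z axis and vertical below 0.1 rad and linear speed of coin below 0.01 m/s); the robot touches nothing.
It fails at once if the slide is pushed forward before the cam is at its low point (value of joint slide above 0.022 m and (value of joint cam above 0.45 rad or value of joint cam below -0.45 rad)).
It fails at once if the robot touches the coin (contact force between any of the fingers, the arm and coin above 0.5 N).
It fails at once if the coin is lifted out of its lane (z of coin in the frame of gauge above 0.024 m).
It fails at once if a bystander is moved or lifted by more than 15 mm (distance of any of hopper, flip0, flip1, flip2, punch, loupe, tube from where it was at the start of the episode above 0.015 m).
It also fails if it takes over 58 s, if anything falls off the work surface, if the arm or the gripper's body presses on something with over 40 N, if the wrist force passes 120 N, or if a joint passes its speed limit or range.

ROBOT

A 6-joint arm with a two-finger parallel gripper is mounted at the origin on the work surface. World frame = base frame: x ahead of the robot, y to its left, z up, the work surface at z = 0. Lengths are in m, angles in rad, forces in N, time in s.
With the tool pointing down it reaches from about 0.375 to 0.925 m from the base axis. Payload 5.7 kg.
Tool frame: the origin (TCP) lies midway between the tips of the shut fingers; the grasp point (between the pads) lies 19 mm behind it (arm.grip_depth is the distance from the TCP to the grasp point, in m); z points along the fingers, y is the line along which they close (so a half turn about z gives the same grasp; the last joint's range is limited). The gripper opens to 88 mm and grips with 3 to 60 N. Pads are 20 mm wide; open, the fingers measure 115 mm over their backs; the gripper's body (75 mm by 178 mm) begins 61 mm behind the grasp point.
Start: joints at [1.14, 0.359, 1.51, -0, 1.272, -0.115], TCP at [0.186, 0.57, 0.223] pointing down, gripper open.
Joint ranges: [-2.97, 2.97], [-1.01, 2.36], [0.21, 2.38], [-0.96, 4.11], [0.2, 2.71], [-2.98, 2.98]. Speed limits (rad/s): [2.39, 2.39, 3.14, 3.14, 3.14, 3.14].

INTERFACE

Orientations are given as a unit quaternion [x, y, z, w].
In Python, from cell import arm, gripper_to, status, cams, hand_in gives the robot as it stands. The module is installed in compiled form; this text tells all that it offers. Calls block until the motion is done:
- arm.goto(position, orientation): joint-space move of the TCP to a pose.
- arm.movel(position, feed=0.15, attitude=None, guard=None): straight line of the TCP; attitude=None keeps the orientation; feed is the mean speed in m/s. With guard (N) it stops when the force on the tool has changed by that much, and returns True; else False.
- arm.move_joints(angles): joint-space move.
- gripper_to(opening, strength=None): finger opening in m; strength is the grip in N (None keeps the last); returns when the fingers have stopped.
- arm.pause(seconds).
- arm.ik(position, orientation): joint angles nearest the present ones, or None.
- status.read_state(): the state.
- cams.snapshot(name): name is "scene" or "top"; returns a dict with "pixels" (400x640x3 uint8, red, green, blue), "fx", "fy", "cx", "cy" (pixels), "view" (4x4, takes a point from world to camera coordinates). Camera axes: x right, y up, looking along -z (the intrinsics and any distortion apply to the point x, -y, -z); pixel columns grow to the right and rows downward; lengths in m; the calibration is good to about 2 mm. A picture is of the moment at which its call begins. There is no depth.
A pose or a line that the arm cannot do raises arm.MotionError and nothing moves.
- hand_in(): hands the job in; it is judged then, once.
The state is a dict: "t": time; "joint_positions": joint angles; "qvel": joint speeds; "tau": joint torques, N m; "eef_pos": TCP position; "ee_rot": TCP orientation; "ft_force": force on the tool from outside, world axes, zero at the start; "wrist_torque": the same for the moment, N m; "width": finger opening in m; "grasp_force": force on a finger pad.
Only numpy, scipy, OpenCV 4.12 (cv2) and the standard library are available. Lean on these libraries where they do the work, as an engineer would, in place of code of your own. Each camera call takes 0.05 s, during which the arm holds its last target. There are 200 camera calls.

## Working session

There is one attempt and no reset: what is moved stays moved. The work goes in short steps, each a Python script; the robot and the scene stay as the last script left them, time stands still between calls to the robot, and variables do not carry over. Pictures are saved under pics/ and viewed, at most 10 in all, crops included, and the job is handed in when it is done.

```bash
mkdir -p pics; cat > h.py <<'E'
import numpy as np, cv2
from cell import arm, gripper_to, status, cams, hand_in
def snap(n,f):
    s=cams.snapshot(n); cv2.imwrite(f'pics/{f}.png',s['pixels'][:,:,::-1]); np.savez(f'pics/{f}.npz',**{k:np.array(v) for k,v in s.items()}); return s
def ray(s,u,v,z):
    V=np.array(s['view']);R=V[:3,:3];t=V[:3,3];c=-R.T@t
    d=R.T@np.array([(u-s['cx'])/s['fx'],-(v-s['cy'])/s['fy'],-1]); return c+d*(z-c[2])/d[2]
def proj(s,p):
    V=np.array(s['view']);q=V[:3,:3]@np.array(p)+V[:3,3]
    return s['cx']+s['fx']*q[0]/-q[2], s['cy']-s['fy']*q[1]/-q[2]
E
python3 - <<'E'
from h import *
for n in('top','scene'):
    s=snap(n,n+'0'); print(s.keys(),s['fx'],s['cx'],s['cy'],s['view'])
print(status.read_state())
E
```

```text
dict_keys(['pixels', 'fx', 'fy', 'cx', 'cy', 'view']) 406.6733077781547 322.0619283778563 194.92289393492007 [[ 0.03353418 -0.99943189 -0.00336932  0.01026252]
 [ 0.97901985  0.03217097  0.20120923 -0.55340052]
 [-0.20098653 -0.01004602  0.97954249 -0.69406215]
 [ 0.          0.          0.          1.        ]]
dict_keys(['pixels', 'fx', 'fy', 'cx', 'cy', 'view']) 504.36378529739324 323.5204300275659 196.5468041625564 [[-0.80700538  0.59031543  0.01643228  0.41818025]
 [-0.404721   -0.57311892  0.7125557   0.19560505]
 [ 0.43005027  0.56838579  0.7014231  -1.47755231]
 [ 0.          0.          0.          1.        ]]
{'t': 0.1, 'joint_positions': array([ 1.13991515e+00,  3.59453229e-01,  1.51133794e+00, -3.33074775e-05,
        1.27250214e+00, -1.15095329e-01]), 'qvel': array([-8.97641050e-04,  7.61685735e-05, -1.42957625e-03, -6.78894599e-04,
        1.16298384e-03, -1.42949438e-03]), 'tau': array([ 4.20737570e-04, -5.16353059e+01, -2.71406418e+01,  6.77883346e-02,
        2.78001360e-02, -5.25361770e-06]), 'eef_pos': array([0.18608664, 0.56974384, 0.22187637]), 'ee_rot': array([ 1.57232786e-01,  9.87561202e-01, -8.23130943e-04, -2.13932412e-04]), 'ft_force': array([-0.59567252, -0.58390573,  0.63124091]), 'wrist_torque': array([-0.08029691,  0.01009046,  0.00202109]), 'grasp_force': 0.0, 'width': 0.08735127677477228}
```

View pics/top0.png

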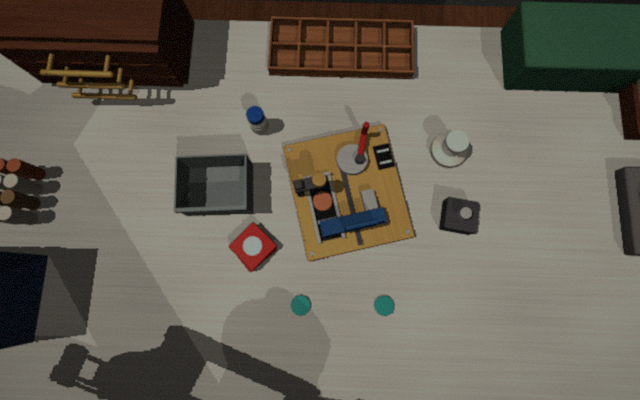

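View pics/scene0.png

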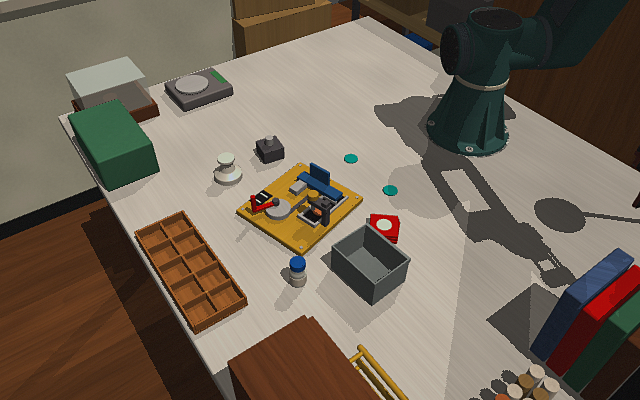

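The top view shows the brass base with corners at about (284,147), (386,126), (414,237) and (309,261). The red lever post is near (365,126), the dark tick field near (384,157), the blue plate near (355,222) and the coin near (322,202). I'll fit the gauge pose and zoom in.

```bash
python3 - <<'E'
import numpy as np,cv2
from scipy.optimize import least_squares
from h import ray,proj
s=dict(np.load('pics/top0.npz'))
im=cv2.imread('pics/top0.png')
C=[(122,100),(122,-110),(-112,-110),(-112,100)]
P=np.array([ray(s,u,v,.016)[:2] for u,v in [(284,147),(386,126),(414,237),(309,261)]])
def T(p,g): c,n=np.cos(p[2]),np.sin(p[2]); g=np.array(g)/1e3; return np.array([p[0]+c*g[0]-n*g[1],p[1]+n*g[0]+c*g[1]])
f=lambda p:np.concatenate([T(p,c)-q for c,q in zip(C,P)])
r=least_squares(f,[.5,0,0]);print(r.x,f(r.x)*1e3)
def g(u,v,z):
    w=ray(s,u,v,z)[:2]-r.x[:2];c,n=np.cos(r.x[2]),np.sin(r.x[2]);return np.round([1e3*(c*w[0]+n*w[1]),1e3*(-n*w[0]+c*w[1])],1)
print('post top',g(365,126,.079),'mark',g(384,157,.016),'coin',g(322,202,.02))
c=im[110:270,270:430];cv2.imwrite('pics/c0.png',cv2.resize(c,(600,600),interpolation=cv2.INTER_CUBIC))
E
```

```text
[ 0.56424226 -0.01790894  0.24902191] [ 1.75970106  0.86720829  2.62718837  0.53726439 -2.21057152 -3.44144379
 -2.17631791  2.03697111]
post top [106.  -56.7] mark [ 57.1 -90.1] coin [-6.  49.6]
```

View pics/c0.png

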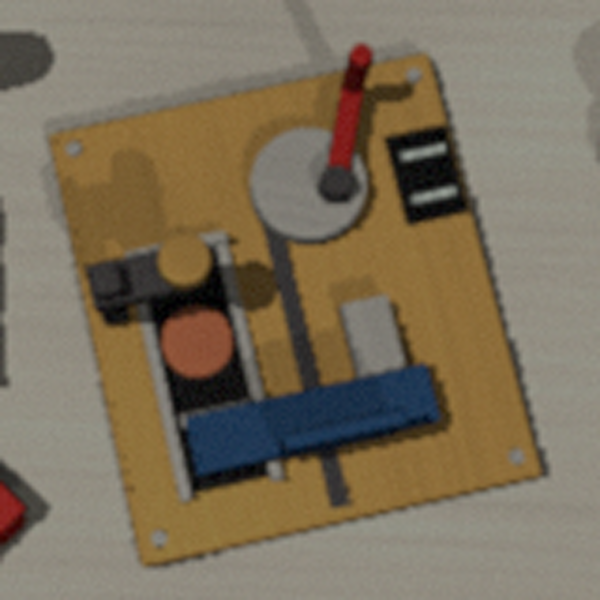

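The crop (3.75x) shows:
- cam cap at (338,183)
- post top at (361,52)
- tick midpoint at (429,175)
- blue slide at x 190–437, with the upright plate as the brighter ridge on its right part

Next I'll compute these in gauge coordinates, along with the plate from the scene view.

```bash
cat >> h.py <<'E'
G=np.array([0.5642,-0.0179,0.249])
def w2g(w): c,n=np.cos(G[2]),np.sin(G[2]); d=np.array(w)[:2]-G[:2]; return np.array([c*d[0]+n*d[1],-n*d[0]+c*d[1]])
def g2w(x,y,z): c,n=np.cos(G[2]),np.sin(G[2]); return np.array([G[0]+c*x-n*y,G[1]+n*x+c*y,z])
def quat(yaw): # tool down, tool x at world yaw
    return np.array([np.cos(yaw/2),np.sin(yaw/2),0,0])
E
python3 - <<'E'
from h import *
s=dict(np.load('pics/top0.npz')); S=dict(np.load('pics/scene0.npz'))
for n,u,v,z in [('cap',338,183,.035),('post',361,52,.079),('mark',429,175,.016),('bl',437,393,.076),('tr',437,365,.076),('br low',440,418,.032),('tl76',275,405,.076),('bl76',280,440,.076),('left',190,430,.032),('coin',198,342,.02),('brlow2',440,418,.076),('knob',185,260,.093)]:
    print(n,np.round(1e3*w2g(ray(s,270+u/3.75,110+v/3.75,z)),1))
for u,v in [(309,163),(330,178),(346,196)]: print('scene',np.round(1e3*w2g(ray(S,u,v,.076)),1))
q=quat(2.826);print(q, status.read_state()['ee_rot'])
for th in (1.1,.6,0):
  for z in (.05,.15):
    for k in (0,np.pi):
      yaw=G[2]+th+k; p=g2w(.057+.055*np.sin(th)+.036*np.cos(th),-.035-.055*np.cos(th)+.036*np.sin(th),z)
      j=arm.ik(p,quat(yaw)); print(th,z,k,p, None if j is None else np.round(j,2))
c=cv2.imread('pics/scene0.png')[140:260,230:390];cv2.imwrite('pics/c1.png',cv2.resize(c,(800,600),interpolation=cv2.INTER_CUBIC))
E
```

```text
cap [ 58.5 -40.1]
post [109.6 -60. ]
mark [ 57.6 -91.1]
bl [-63.4 -55.5]
tr [-50.3 -58.8]
br low [-70.8 -62. ]
tl76 [-52.5  20.8]
bl76 [-69.3  22.2]
left [-49.9  61.7]
coin [-4.7 47.7]
brlow2 [-75.3 -53.9]
knob [21.5 48.1]
scene [-63.  -38.3]
scene [-54.2  35.6]
scene [-30.4 102.4]
[0.1571423  0.98757597 0.         0.        ] [ 1.57232786e-01  9.87561202e-01 -8.23130943e-04 -2.13932412e-04]
1.1 0.05 0 [ 0.68963938 -0.01475467  0.05      ] [-0.12  0.66  1.46 -0.    1.03  0.1 ]
1.1 0.05 3.141592653589793 [ 0.68963938 -0.01475467  0.05      ] None
1.1 0.15 0 [ 0.68963938 -0.01475467  0.15      ] [-0.12  0.55  1.38 -0.    1.21  0.1 ]
1.1 0.15 3.141592653589793 [ 0.68963938 -0.01475467  0.15      ] None
0.6 0.05 0 [ 0.69313783 -0.04709184  0.05      ] [-0.17  0.66  1.44 -0.    1.04  0.55]
0.6 0.05 3.141592653589793 [ 0.69313783 -0.04709184  0.05      ] [-0.17  0.66  1.44 -0.    1.04 -2.59]
0.6 0.15 0 [ 0.69313783 -0.04709184  0.15      ] [-0.17  0.56  1.37 -0.    1.22  0.55]
0.6 0.15 3.141592653589793 [ 0.69313783 -0.04709184  0.15      ] [-0.17  0.56  1.37 -0.    1.22 -2.59]
0 0.05 0 [ 0.67651096 -0.08220589  0.05      ] [-0.22  0.65  1.48 -0.    1.02  1.1 ]
0 0.05 3.141592653589793 [ 0.67651096 -0.08220589  0.05      ] [-0.22  0.65  1.48 -0.    1.02 -2.04]
0 0.15 0 [ 0.67651096 -0.08220589  0.15      ] [-0.22  0.54  1.4  -0.    1.2   1.1 ]
0 0.15 3.141592653589793 [ 0.67651096 -0.08220589  0.15      ] [-0.22  0.54  1.4  -0.    1.2  -2.04]
```

View pics/c1.png

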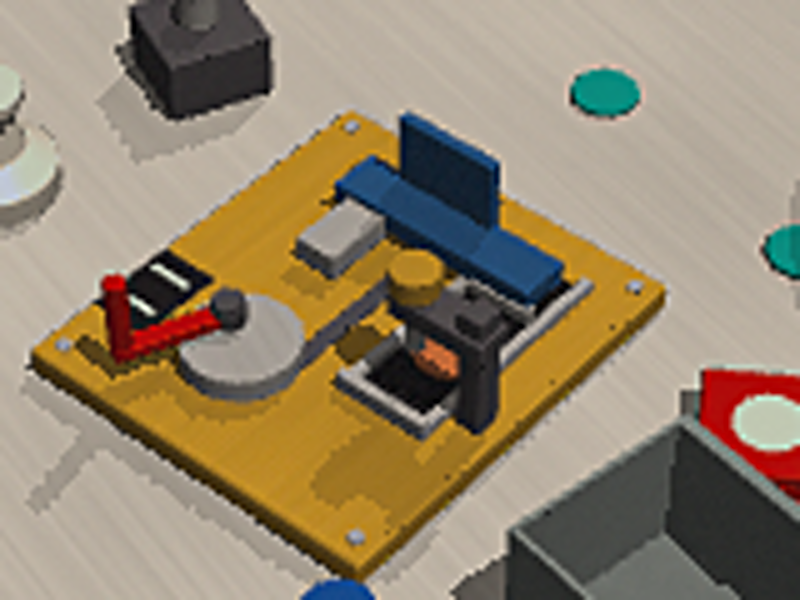

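The scene crop shows the upright plate's top edge from (400,115) to (498,160), which puts it at gauge y about -40 to +20 and x about -63. The lever is at about 1.15 rad. I'll push it now.

```bash
cat >> h.py <<'E'
PV=(.0575,-.0365)
def tcp(th,d,z=.05): return g2w(PV[0]+.055*np.sin(th)+d*np.cos(th),PV[1]-.055*np.cos(th)+d*np.sin(th),z)
E
python3 - <<'E'
from h import *
gripper_to(0.0,20)
q=lambda th:quat(G[2]+th)
arm.goto(tcp(1.15,.036,.2),q(1.15))
arm.movel(tcp(1.15,.036),.1,guard=8)
print(status.read_state()['eef_pos'],tcp(1.15,.036))
for th in np.arange(1.15,-.01,-.115):
    arm.movel(tcp(th,.016),.06,attitude=q(th)); st=status.read_state()
    print(round(th,2),st['t'],st['ft_force'].round(1))
snap('top','top1')
c=cv2.imread('pics/top1.png')[90:270,250:430];cv2.imwrite('pics/c2.png',cv2.resize(c,(600,600),interpolation=cv2.INTER_CUBIC))
E
```

```text
[ 0.68985702 -0.0131168   0.05078236] [ 0.68926619 -0.01303664  0.05      ]
1.15 6.2917 [-0.4  0.4 -0.4]
1.03 6.5583 [-0.   2.4  0.5]
0.92 6.825 [0.2 3.3 0.9]
0.8 7.0917 [ 0.9  3.1 -0.5]
0.69 7.3583 [0.9 4.3 0.5]
0.57 7.625 [0.5 3.1 0.5]
0.46 7.8917 [0.8 3.9 0.2]
0.34 8.1583 [ 1.8  2.7 -0.5]
0.23 8.425 [ 1.8  3.8 -0.5]
0.12 8.6917 [ 1.8  3.1 -0.1]
0.0 8.9583 [2.7 2.7 0.6]
```

View pics/c2.png

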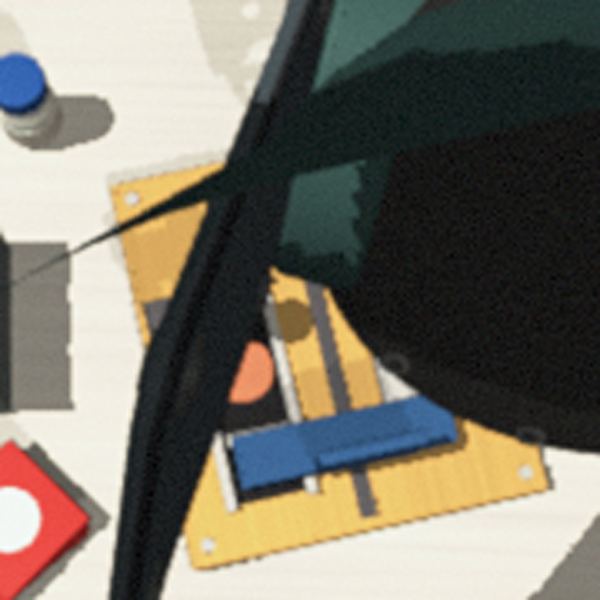

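The arm hides the lever from above. I'll back off, move behind the plate and check from the scene camera.

```bash
python3 - <<'E'
from h import *
arm.movel(tcp(0,.04),.1); arm.movel(tcp(0,.04,.18),.15)
for k in (0,np.pi):
    print(k,arm.ik(g2w(-.11,-.01,.052),quat(G[2]+k)))
arm.goto(g2w(-.11,-.01,.18),quat(G[2]))
S=snap('scene','scene1')
for n in np.array([[0],[.3],[-.3]]).ravel(): print(n,(np.array(proj(S,g2w(PV[0]+.055*np.sin(n),PV[1]-.055*np.cos(n),.079)))-[230,140])*5)
c=cv2.imread('pics/scene1.png')[140:260,230:390];cv2.imwrite('pics/c3.png',cv2.resize(c,(800,600),interpolation=cv2.INTER_CUBIC))
E
```

```text
0 [-2.67611912e-01  4.10841920e-01  1.97917472e+00 -4.44089210e-16
  7.51576014e-01  1.05418441e+00]
3.141592653589793 [-2.67611912e-01  4.10841920e-01  1.97917472e+00 -4.44089210e-16
  7.51576014e-01 -2.08740824e+00]
0.0 [144.46897209 188.38528492]
0.3 [123.76847644 208.3583274 ]
-0.3 [172.19183013 173.22137827]
```

View pics/c3.png

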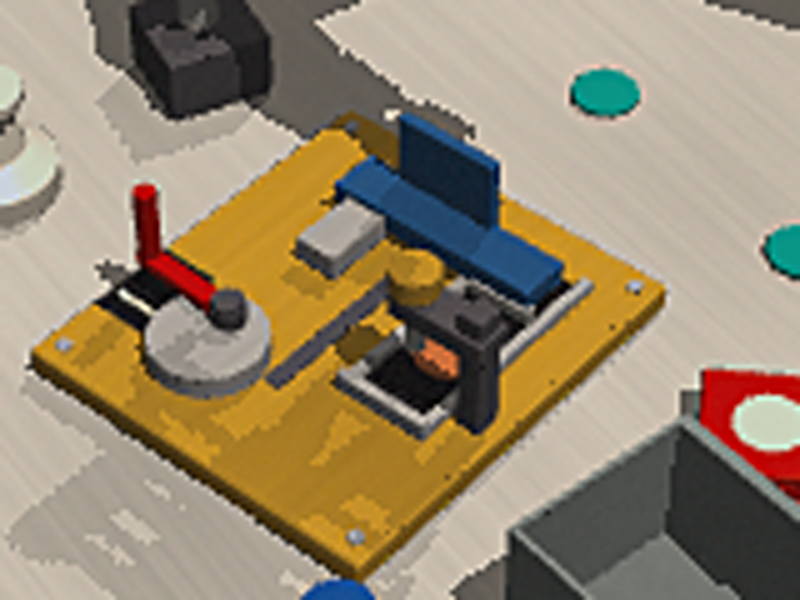

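The post top is at (145,190), which matches the 0 rad prediction of (144,188), and the slide is still back. Next is the slide push.

```bash
python3 - <<'E'
from h import *
arm.movel(g2w(-.11,-.01,.052),.1)
x=-.11; hit=False
print(arm.movel(g2w(-.05,-.01,.052),.05,guard=12),w2g(status.read_state()['eef_pos']),status.read_state()['ft_force'].round(1))
print(arm.movel(g2w(.0,-.01,.052),.03,guard=12),w2g(status.read_state()['eef_pos']),status.read_state()['ft_force'].round(1))
arm.pause(.4); st=status.read_state(); print(w2g(st['eef_pos']),st['ft_force'].round(1),st['t'])
snap('scene','scene2')
c=cv2.imread('pics/scene2.png')[140:260,230:390];cv2.imwrite('pics/c4.png',cv2.resize(c,(800,600),interpolation=cv2.INTER_CUBIC))
E
```

```text
False [-0.04985279 -0.01010089] [-0.8  0.4 -1.3]
True [-0.04141272 -0.00973287] [-0.5  0.   0.3]
[-0.04307265 -0.00931112] [-0.6  1.1  0.2] 15.1917
```

View pics/c4.png

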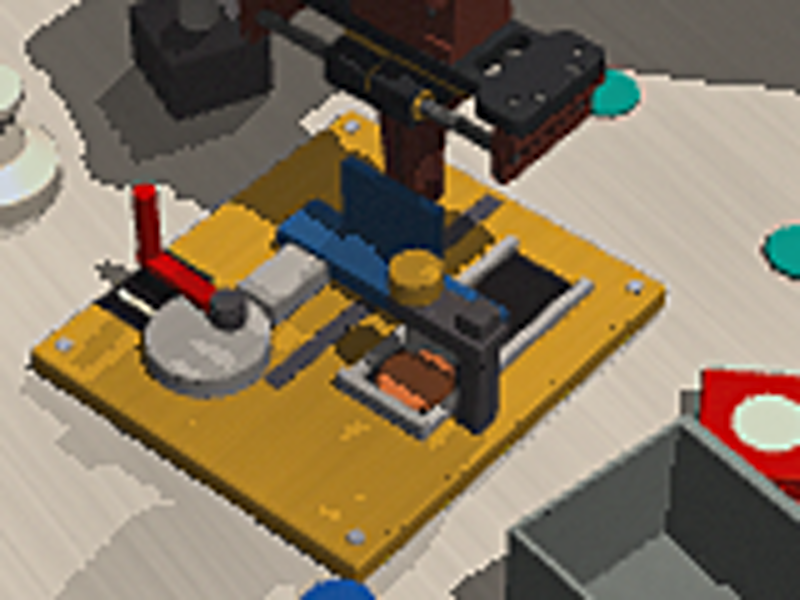

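```bash
python3 - <<'E'
from h import *
S=dict(np.load('pics/scene2.npz'))
for u,v in [(400,115),(342,155),(498,160),(442,205)]: print(w2g(ray(S,230+u/5,140+v/5,.076)).round(4))
r=arm.movel(g2w(.005,-.01,.052),.02,guard=18)
st=status.read_state(); print(r,w2g(st['eef_pos']),st['ft_force'].round(1))
arm.pause(.5); st=status.read_state(); print(w2g(st['eef_pos']),st['ft_force'].round(1),st['t'])
E
```

```text
[-0.0646 -0.0364]
[-0.0239 -0.0384]
[-0.0703  0.0213]
[-0.028   0.0213]
True [-0.04167713 -0.00858897] [-0.4  0.1 -0.1]
[-0.04202854 -0.00847629] [-0.1  0.2  0.2] 16.525
```

```bash
python3 - <<'E'
from h import *
arm.movel(g2w(-.11,-.01,.052),.15);arm.movel(g2w(-.11,-.01,.15),.2)
arm.goto([.3,-.3,.25],quat(G[2]))
s=snap('top','top2');S=snap('scene','scene3')
c=cv2.imread('pics/top2.png')[110:270,270:430];c=cv2.resize(c,(600,600),interpolation=cv2.INTER_CUBIC);cv2.imwrite('pics/c5.png',c)
print(status.read_state()['t'])
for x in (25,): print([((np.array(proj(s,g2w(*p)))-[270,110])*3.75).round() for p in [(.0575,-.0915,.079),(.0575,-.0915,.016)]])
E
```

```text
19.05
[array([449., 137.]), array([430., 175.])]
```

View pics/c5.png

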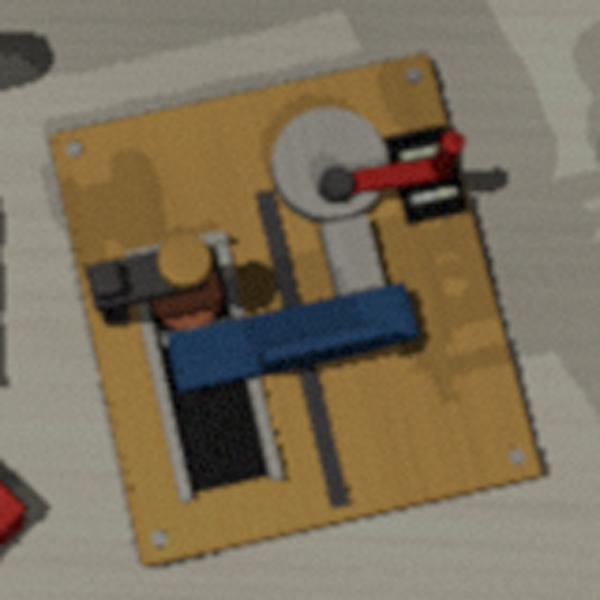

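The slide looks nearly home, with the follower against the low side of the disc. I'll measure the travel and coin position numerically.

```bash
python3 - <<'E'
from h import *
def mask(f):
    im=cv2.imread(f'pics/{f}.png')[110:270,270:430].astype(int); m=((im[:,:,0]>im[:,:,2]+30)).astype(np.uint8); v,u=np.nonzero(m); return u.mean()+270,v.mean()+110,len(u)
s=dict(np.load('pics/top2.npz'))
a,b=mask('top0'),mask('top2');print(a,b)
for z in(.032,.05,.076): print(z,(w2g(ray(s,*b[:2],z))-w2g(ray(s,*a[:2],z))).round(4))
f=lambda u,v,z:(1e3*w2g(ray(s,270+u/3.75,110+v/3.75,z))).round(1)
print('coin rear',f(192,329,.02),'knob',f(185,260,.093),f(185,260,.1),'follower tip',f(350,222,.03),'disc',f(330,162,.03),'cap',f(338,183,.035), 'disc low edge',f(337,219,.03),'post',f(453,140,.079))
S=dict(np.load('pics/scene3.npz'))
c=cv2.imread('pics/scene3.png')[165:235,260:353];cv2.imwrite('pics/c6.png',cv2.resize(c,(797,600),interpolation=cv2.INTER_CUBIC))
E
```

```text
(np.float64(352.111909650924), np.float64(221.51129363449692), 974) (np.float64(346.09544950055493), np.float64(199.24306326304105), 901)
0.032 [0.044  0.0014]
0.05 [0.0429 0.0014]
0.076 [0.0414 0.0014]
coin rear [ 2.6 49.3] knob [21.5 48.1] [19.8 48.4] follower tip [ 38.2 -42. ] disc [ 71.8 -39.4] cap [ 58.5 -40.1] disc low edge [ 41.2 -35.9] post [ 55.7 -93.1]
```

View pics/c6.png

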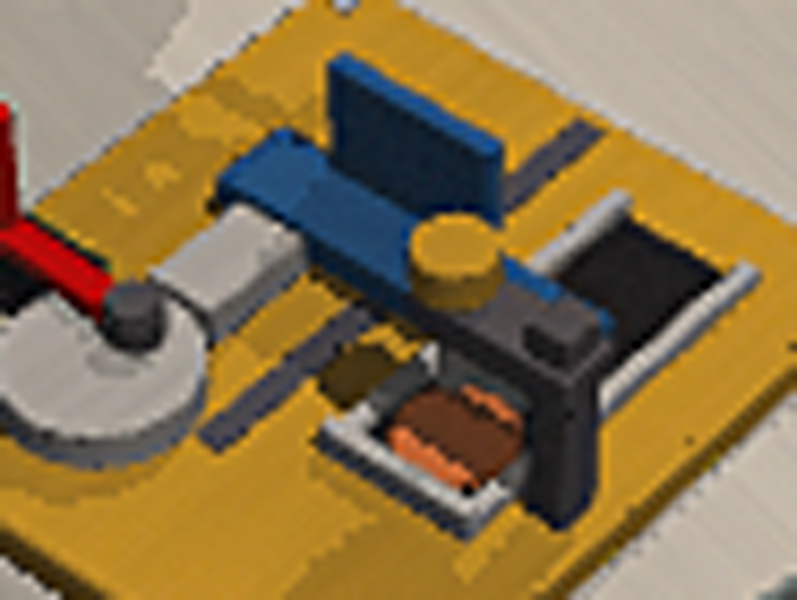

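The coin sits against the lane end, and its centre is at about x = 21.6 mm, under the knob. To be sure of the hard stop, I'll press again in small steps and read the forces.

```bash
python3 - <<'E'
from h import *
arm.goto(g2w(-.11,-.01,.12),quat(G[2])); arm.movel(g2w(-.11,-.01,.052),.15); arm.movel(g2w(-.05,-.01,.052),.1)
for x in np.arange(-.046,-.030,.001):
    r=arm.movel(g2w(x,-.01,.052),.02,guard=45); arm.pause(.1); st=status.read_state()
    f=st['ft_force']; fx=f[0]*np.cos(G[2])+f[1]*np.sin(G[2])
    print(round(x,3),r,w2g(st['eef_pos']).round(4),round(fx,1),round(st['t'],1))
    if r or fx<-30: break
arm.movel(g2w(-.11,-.01,.052),.15);arm.movel(g2w(-.11,-.01,.15),.2)
arm.goto([.3,-.3,.25],quat(G[2]))
s=snap('top','top3')
im=cv2.imread('pics/top3.png')[110:270,270:430].astype(int); m=((im[:,:,0]>im[:,:,2]+30)); v,u=np.nonzero(m); print(u.mean()+270,v.mean()+110,len(u),status.read_state()['t'])
c=cv2.resize(im.astype(np.uint8),(600,600),interpolation=cv2.INTER_CUBIC);cv2.imwrite('pics/c7.png',c)
E
```

```text
-0.046 False [-0.0462 -0.01  ] 1.1 22.1
-0.045 False [-0.045 -0.01 ] 0.7 22.4
-0.044 False [-0.044 -0.01 ] -0.4 22.8
-0.043 False [-0.043 -0.01 ] 0.1 23.1
-0.042 False [-0.042 -0.01 ] -0.8 23.5
-0.041 False [-0.0411 -0.0099] -0.4 23.8
-0.04 False [-0.041  -0.0098] -4.9 24.2
-0.039 False [-0.041  -0.0098] -7.4 24.5
-0.038 False [-0.041  -0.0097] -10.4 24.9
-0.037 False [-0.041  -0.0095] -12.6 25.2
-0.036 False [-0.041  -0.0094] -15.3 25.6
-0.035 False [-0.041  -0.0093] -16.9 25.9
-0.034 False [-0.041  -0.0092] -19.0 26.3
-0.033 False [-0.041  -0.0091] -21.7 26.6
-0.032 False [-0.041 -0.009] -23.6 27.0
-0.031 False [-0.041  -0.0088] -27.4 27.3
346.1395348837209 199.30121816168327 903 29.8667
```

View pics/c7.png

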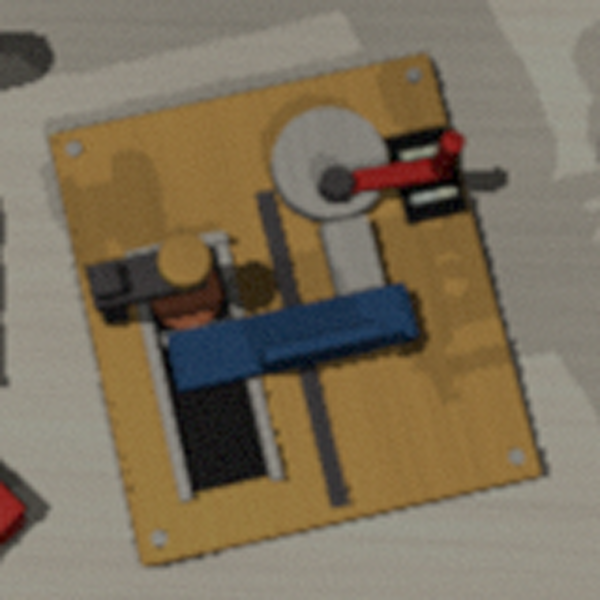

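The slide is on a hard stop: it held at the same position to 0.1 mm up to 27 N. The lever lies between the ticks, the coin is under the knob, and the robot is clear.

```bash
python3 -c "
from h import *
print(hand_in())"
```

```text
the job is handed in; nothing more can be done
None
```

I handed the job in at about 30 s of the 58 s allowed, and no verdict came back. The lever lies between the white ticks and the slide is on a hard stop that held at 27 N. The coin's centre is under the spindle knob to within about 2 mm, and the robot is clear. Slide travel measured only about 43 mm against the nominal 50 mm; I took that to mean it started slightly forward.

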